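# Test the light barrier of a tube line with the test blade

### The job

First turn the dial on the barrier unit until its white pointer line stands on the long index mark, and let go of it. Then take the flat test blade (the piece with the rectangular grip) out of the black holder, pass it straight down through the narrow slot in the unit's guard plate as far as the dark line round the blade, and finish while still holding it there with the gripper, upright, with its collar still clear of the plate. Leave the two round-gripped rods in the holder, and do not disturb the tube rack or the spray bottle.

Things in the scene. Friction and masses are not known exactly. Their poses are not given: they have to be found in the camera images.
- unit: The light-barrier unit: a fixed white box, 140 (x) x 240 (y) x 100 mm high, z up, origin at the centre of its underside. Slot in the aluminium guard plate on its +y half, black dial on its -y half. It stands left or right of the robot's centre line, turned by up to 0.35 rad.
- slot (a point): Centre of the slot's mouth, level with the guard plate's top (unit x 0, y 65, z 100 mm); axes as the unit. The slot is 10 mm wide along x and 28 mm long along y (2 mm more than the blade each way), upper edge bevelled by 2 mm. The plate is 10 mm thick; below it is hollow down to the bench. The dial's axis lies at y = -125 mm from here.
- dial (a joint): Angle of the dial, rad, 0 to 2.2; grows clockwise seen from above. At 0 the white pointer line points along -x of the slot's frame, at q along (-cos q, +sin q). The long index mark stands at 1.4. The start is between 0.1 and 0.7. It turns stiffly (about 0.04 N m) and stays where it is left.
- dial_grip (a point): Centre of the dial's upright black grip bar, on the dial's axis, 24 mm above the unit's top. The bar is 44 mm long along this frame's x, 12 mm thick along its y and 40 mm high (from 4 to 44 mm above the unit's top). The white pointer line lies on its top face, towards this frame's -x; the frame turns with the dial, z up.
- index_mark (a point): Middle of the long black index mark on the grey dial face on the unit's top, 36 mm from the dial's axis; 18 x 4.5 mm, radial. The other ticks are much shorter and thinner.
- blade_grip (a point): Centre of the test blade's grey grip block: 18 (x) x 30 (y) x 50 mm high. Below it a steel collar 24 x 40 x 5 mm, then the blade, 8 thick (x), 26 wide (y), 65 mm long, foot rounded by 4 mm. Foot 95 mm, collar underside 30 mm below this point. About 140 g. At the start it hangs upright in a holder pocket, axes as the holder, this point at z = 0.115, foot 20 mm above the bench; a 70 mm lift frees it.
- blade_line (a point): Centre of the dark line round the blade, 35 mm above its foot and 60 mm below the grip's centre; same axes as the grip.
- holder: Fixed black holder block, 70 (x) x 190 (y) x 85 mm high, origin at the centre of its underside. Three alike pockets at y = -60, 0, +60 mm, each 13 (x) x 31 mm (y), with the blade and the two rods in any order. On the other side of the centre line from the unit, turned by up to 0.35 rad.
- rod_a: Bystander: steel test rod with a round grip 22 mm in diameter and a round collar 36 mm in diameter, hanging in a holder pocket; its top is 125 mm above the bench. Origin at its foot, 105 mm below its top.
- rod_b: Bystander: second rod, the same as the first.
- tube_rack: Bystander: loose black rack of capped sample tubes, 74 (x) x 184 (y) x 101 mm high, beyond the work; origin at the centre of its underside.
- spray: Bystander: loose white spray bottle with a green head, 76 mm in diameter, 216 mm high, at the robot's right; origin at the centre of its underside.

How it is judged:
On the way:
1. the dial's pointer stands on the index mark (within 0.12 rad), let go, while the blade is still in the holder (value of joint dial between 1.28 and 1.52 rad and contact force between the fingers and unit below 0.2 N and distance of blade_grip from where it was at the start of the episode below 0.02 m), for 0.2 s.
At the end, for the whole second after the job is handed in: The dial is still within 0.12 rad of the index mark (1.4); the blade is in the slot, upright within 0.12 rad, its dark line within 12 mm of the level of the guard plate's top and within 5 mm of the slot's centre, gripped by the fingers (over 1 N) and not forced against the plate (under 10 N) (value of joint dial between 1.28 and 1.52 rad and z of blade_line in the frame of slot between -0.012 and 0.012 m and horizontal distance between blade_line and slot below 0.005 m and angle between blade_grip's own z axis and vertical below 0.12 rad and contact force between the fingers and blade above 1 N and contact force between blade and unit below 10 N); the arm keeps its last pose, push and grip.
It fails at once if a rod was pulled out or disturbed (distance of any of rod_a, rod_b from where it was at the start of the episode above 0.03 m).
It fails at once if the tube rack or the spray bottle was disturbed (distance of any of tube_rack, spray from where it was at the start of the episode above 0.03 m).
It also fails if it takes over 58 s, if anything falls off the work surface, if the arm or the gripper's body presses on something with over 40 N, if the wrist force passes 120 N, or if a joint passes its speed limit or range.

### The arm

A 6-joint arm with a two-finger parallel gripper is mounted at the origin on the work surface. World frame = base frame: x ahead of the robot, y to its left, z up, the work surface at z = 0. Lengths are in m, angles in rad, forces in N, time in s.
With the tool pointing down it reaches from about 0.3 to 0.875 m from the base axis. Payload 6.4 kg.
Tool frame: the origin (TCP) lies midway between the tips of the shut fingers; the grasp point (between the pads) lies 19 mm behind it; z points along the fingers, y is the line along which they close (so a half turn about z gives the same grasp; the last joint's range is limited). The gripper opens to 85 mm and grips with 20 to 120 N. Pads are 22 mm wide; open, the fingers measure 114 mm over their backs; the gripper's body (76 mm by 85 mm) begins 54 mm behind the grasp point. The pads swing forward as they close: fully open they stand 13 mm farther back than shut.
Start: joints at [-1.341, 0.181, 1.607, -0, 1.354, -0.206], TCP at [0.243, -0.521, 0.231] pointing down, gripper open.
Joint ranges: [-2.99, 2.99], [-0.89, 2.07], [0.3, 2.58], [-1.14, 4.28], [0, 2.63], [-3.12, 3.12]. Speed limits (rad/s): [2.57, 2.57, 3.01, 3.14, 3.14, 3.14].

### API

Orientations are given as a unit quaternion [w, x, y, z].
In Python, from bench import sensors, vision, ctrl gives the robot as it stands.
- The arm moves only by the tool carry_out, never from a script. Its argument "deltas" is text: rows parted by semicolons, each of 7 numbers parted by spaces: the shift along the tool's x, y, z in mm, then the turn, a rotation vector about the tool's x, y, z in rad, then the closure, from 0 (fully open) to 1 (shut). In form: tx ty tz ax ay az claw; .... A call has 1 to 12 rows; each row is the pose to reach, as a shift and turn from the pose commanded when the call began, along the tool's axes at that moment; what a row does not reach only later rows make up. A row lasts 1/8 s, in which the tool goes at most 62.5 mm and 10.7 degrees, less where a joint would pass 70% of its speed; a pose out of reach is approached as far as the arm can. A call with a gripper value outside its range is refused whole. The fingers move at their own pace and stop on an object; the grip force is fixed at half the most. Time passes only in rows, so rows that repeat a pose let the fingers close. It gives the time, the measured TCP pose, the force, the opening and the grip force at its end, in the units of the state.
- sensors.get_obs(): the state, without advancing time (a new reading comes with each control period).
- vision.camera(name): name is "scene" or "top"; returns the picture (384x512x3 uint8, blue, green, red); there is no depth.
- vision.camera_model(name): a dict with "K" (3x3 intrinsics, pixels), "extrinsics" (4x4, takes a point from world to camera coordinates). Camera axes: x right, y down, z forward; pixel columns grow to the right and rows downward; lengths in m; the calibration is good to about 2 mm. A picture is of the moment at which its call begins. camera_model takes no time and is no camera call.
- ctrl.hand_in(): hands the job in; it is judged then, once.
The state is a dict: "time_s": time; "q": joint angles; "dq": joint speeds; "joint_efforts": joint torques, N m; "eef_pos": TCP position; "eef_rot": TCP orientation; "wrist_force": force on the tool from outside, world axes, zero at the start; "torque": the same for the moment, N m; "opening": opening from 0.0 (shut) to 1.0 (fully open); "grasp_force": force on a finger pad.
Only numpy, scipy, OpenCV 4.12 (cv2) and the standard library are available. Lean on these libraries where they do the work, as an engineer would, in place of code of your own. Each camera call takes 0.05 s, during which the arm holds its last target. There are 200 camera calls.

## Working session

There is one attempt and no reset: what is moved stays moved. The work goes in short steps, Python scripts to look and compute and a tool call to move; the robot and the scene stay as the last step left them, time stands still between calls to the robot, and variables do not carry over. Pictures are saved under pics/ and viewed, at most 10 in all, crops included, and the job is handed in when it is done.

Besides the shell and the picture viewer there is one more tool, called after ">>>" as name(argument=value, ...) on one line, values as JSON. carry_out: Moves the arm, as the interface text tells. Its arguments: {"type":"object","properties":{"deltas":{"type":"string"}},"required":["deltas"]}

```bash
mkdir -p pics
python3 - <<'E'
from bench import sensors,vision
import cv2,numpy as np
np.set_printoptions(precision=4,suppress=True)
for n in("scene","top"):
    im=vision.camera(n);cv2.imwrite(f"pics/{n}0.png",im);m=vision.camera_model(n);print(n,np.array(m["K"]),np.array(m["extrinsics"]))
o=sensors.get_obs();print(o)
E
```

```text
scene [[368.149    0.     256.4374]
 [  0.     368.149  189.3912]
 [  0.       0.       1.    ]] [[-0.5269  0.8498 -0.0101  0.4457]
 [ 0.7404  0.4532 -0.4965 -0.3882]
 [-0.4173 -0.2691 -0.868   1.1661]
 [ 0.      0.      0.      1.    ]]
top [[405.5062   0.     256.115 ]
 [  0.     405.5062 186.5699]
 [  0.       0.       1.    ]] [[-0.0792 -0.9968 -0.0057 -0.0762]
 [-0.9711  0.0784 -0.2253  0.6655]
 [ 0.2251 -0.0123 -0.9743  0.9053]
 [ 0.      0.      0.      1.    ]]
{'time_s': 0.1, 'q': array([-1.3413,  0.1815,  1.6079,  0.    ,  1.3538, -0.2063]), 'dq': array([-0.0018,  0.0004, -0.0017, -0.0006,  0.0014, -0.0003]), 'joint_efforts': array([  0.0003, -44.5875, -35.224 ,  -0.0004,   0.0041,  -0.    ]), 'eef_pos': array([ 0.2427, -0.5208,  0.2305]), 'eef_rot': array([-0.0008,  0.9764,  0.2162,  0.    ]), 'wrist_force': array([ 0.2762, -0.0787,  0.299 ]), 'torque': array([ 0.0039,  0.0258, -0.0116]), 'grasp_force': 0.0, 'opening': 0.9985132507703424}
```

View pics/top0.png

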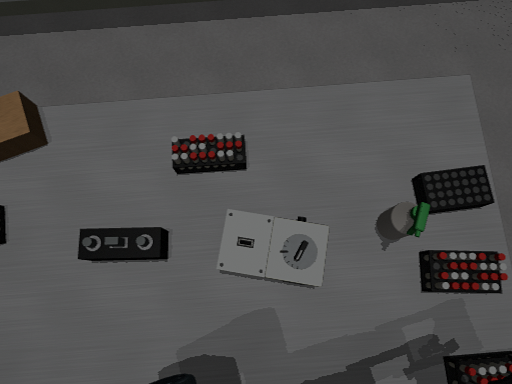

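View pics/scene0.png

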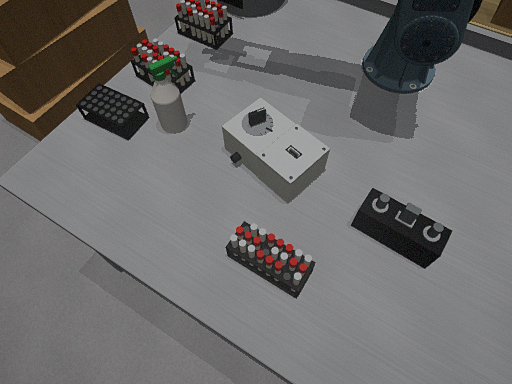

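The top view shows the unit in the centre, with the slot at about (245,242) and the dial at (300,250). The holder is on the left, with the blade in its middle pocket at about (117,241) and a rod on each side.

```bash
cat > h.py <<'E'
import cv2,numpy as np
from bench import sensors,vision
np.set_printoptions(precision=4,suppress=True)
def ray(n,uv,z):
    m=vision.camera_model(n);K=np.array(m["K"]);E=np.array(m["extrinsics"]);R,t=E[:3,:3],E[:3,3]
    c=-R.T@t;d=R.T@np.linalg.solve(K,[uv[0],uv[1],1]);return c+d*(z-c[2])/d[2]
def proj(n,p):
    m=vision.camera_model(n);K=np.array(m["K"]);E=np.array(m["extrinsics"]);q=K@(E[:3,:3]@p+E[:3,3]);return q[:2]/q[2]
def blobs(im,roi,lo,hi,amin):
    x0,y0,x1,y1=roi;g=cv2.cvtColor(im,cv2.COLOR_BGR2GRAY)[y0:y1,x0:x1]
    g=cv2.resize(g,None,fx=4,fy=4,interpolation=cv2.INTER_CUBIC)
    m=cv2.inRange(g,lo,hi);cs,_=cv2.findContours(m,cv2.RETR_LIST,cv2.CHAIN_APPROX_NONE)
    out=[]
    for c in cs:
        if cv2.contourArea(c)<amin*16: continue
        r=cv2.minAreaRect(c);f=lambda p:(np.array(p)+.5)/4-.5+[x0,y0]
        out.append((cv2.contourArea(c)/16,f(r[0]),f(cv2.boxPoints(r))))
    return out
E
python3 - <<'E'
from h import *
im=cv2.imread("pics/top0.png");s=cv2.imread("pics/scene0.png")
print("unit top")
for a,c,b in blobs(im,(200,195,345,300),120,255,3000): print(a,np.array([ray("top",p,.1)for p in b])[:,:2].tolist(),ray("top",c,.1))
for n,i,roi in(("top",im,(225,225,325,270)),("scene",s,(240,100,310,165))):
  print(n,"dark")
  for a,c,b in blobs(i,roi,0,60,8): print(round(a,1),c,ray(n,c,.1),"edges",[round(float(np.linalg.norm(ray(n,b[k],.1)-ray(n,b[k+1],.1)))*1e3) for k in(0,1)],"ang",[np.arctan2(*(ray(n,b[k],.1)-ray(n,b[k+1],.1))[[1,0]]).round(3) for k in(0,1)])
a=cv2.resize(im[205:290,215:335],None,fx=6,fy=6,interpolation=cv2.INTER_CUBIC)[:,:400*2]
b=cv2.resize(im[222:268,72:175],None,fx=6,fy=6,interpolation=cv2.INTER_CUBIC)
w=np.zeros((600,800,3),np.uint8);a=cv2.resize(a,(540,382));b=cv2.resize(b,(480,214));c=cv2.resize(s[180:270,340:460],(260,195),interpolation=cv2.INTER_CUBIC);d=cv2.resize(s[95:200,215:335],(260,228),interpolation=cv2.INTER_CUBIC)
w[:382,:540]=a;w[384:598,:480]=b;w[:228,540:]=d;w[384:579,540:]=c;w=np.clip(w.astype(float)*1.5,0,255).astype(np.uint8)
cv2.imwrite("pics/c1.png",w)
E
```

```text
unit top
top dark
15.2 [283.625 251.125] [ 0.4965 -0.1792  0.1   ] edges [18, 6] ang [np.float64(1.491), np.float64(-0.097)]
22.3 [298.9074 254.3923] [ 0.4864 -0.213   0.1   ] edges [25, 6] ang [np.float64(2.55), np.float64(0.999)]
140.5 [300.241 250.569] [ 0.4947 -0.2169  0.1   ] edges [52, 16] ang [np.float64(2.563), np.float64(1.009)]
95.6 [245.1115 241.9561] [ 0.5241 -0.0934  0.1   ] edges [20, 38] ang [np.float64(2.907), np.float64(1.326)]
scene dark
32.5 [292.1174 152.5086] [ 0.5295 -0.0942  0.1   ] edges [12, 38] ang [np.float64(-0.093), np.float64(-1.869)]
210.7 [257.1163 116.6981] [ 0.4782 -0.2247  0.1   ] edges [54, 45] ang [np.float64(-0.581), np.float64(-2.331)]
```

View pics/c1.png

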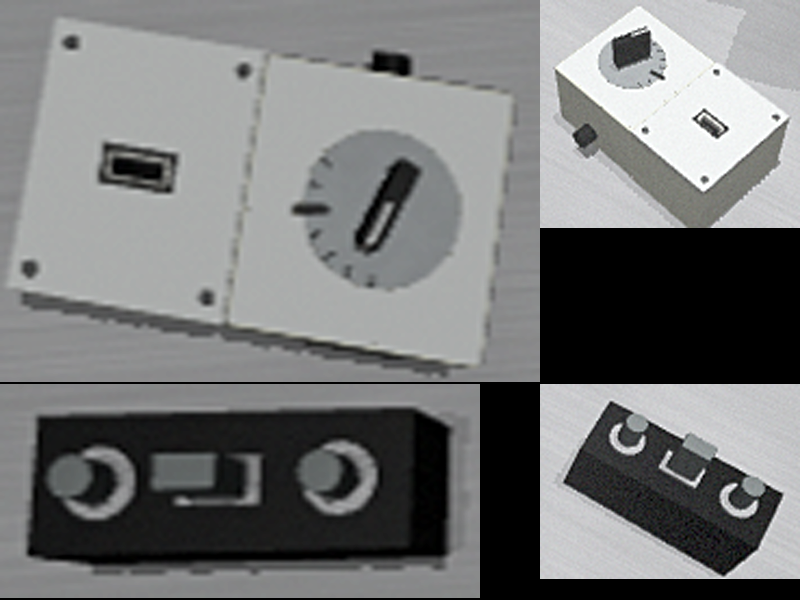

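Run:
```python
from h import *
im=cv2.imread("pics/top0.png");s=cv2.imread("pics/scene0.png")
print("unit halves")
for lo in (95,110):
  g=cv2.cvtColor(im,cv2.COLOR_BGR2GRAY)[195:300,200:345];m=cv2.inRange(g,lo,255);m=cv2.morphologyEx(m,cv2.MORPH_CLOSE,np.ones((5,5)))
  c=max(cv2.findContours(m,cv2.RETR_EXTERNAL,cv2.CHAIN_APPROX_NONE)[0],key=cv2.contourArea);P=np.array([ray("top",p[0]+[200,195],.1)[:2] for p in c],np.float32)*1000
  print(lo,cv2.minAreaRect(P))
for r,z in(((72,222,175,268),.14),):
  for lo in (62,70):
    for a,c,b in blobs(im,r,lo,100,12): print("top",lo,round(a,1),c,ray("top",c,.14)[:2],ray("top",c,.125)[:2],[np.arctan2(*(ray("top",b[k],z)-ray("top",b[k+1],z))[[1,0]]).round(3) for k in(0,1)],[round(float(np.linalg.norm(ray("top",b[k],z)-ray("top",b[k+1],z)))*1e3) for k in(0,1)])
E=lambda p,q,z:np.arctan2(*(ray("top",p,z)-ray("top",q,z))[[1,0]])
for uv,z in(((111.3,240.5),.14),((86.4,241.6),.125),((140.2,241.1),.125)): print(ray("top",uv,z))
g=cv2.cvtColor(im,cv2.COLOR_BGR2GRAY);m=cv2.inRange(g[215:275,65:180],0,52);m=cv2.morphologyEx(m,cv2.MORPH_CLOSE,np.ones((15,15)))
c=max(cv2.findContours(m,cv2.RETR_EXTERNAL,cv2.CHAIN_APPROX_NONE)[0],key=cv2.contourArea);P=np.array([ray("top",p[0]+[65,215],.085)[:2] for p in c],np.float32)*1000;print(cv2.minAreaRect(P))
print("gray rows",g[241,80:160],g[212,200:260:6])
# tops in scene
print([ray("scene",(412.9,206),.14),ray("scene",(340+(637-540)/260*120,180+(423-384)/195*90),.125),ray("scene",(340+(754-540)/260*120,180+(485-384)/195*90),.125)])
```

```text
unit halves
95 ((484.0890197753906, -157.43255615234375), (322.57025146484375, 212.56622314453125), 77.16081237792969)
110 ((508.8056945800781, -155.79530334472656), (236.41419982910156, 138.24087524414062), 75.9970474243164)
top 62 23.8 [145.7884 245.976 ] [0.529  0.1227] [0.5305 0.1267] [np.float64(1.836), np.float64(0.314)] [30, 12]
top 62 47.7 [ 86.4125 241.4875] [0.5491 0.2525] [0.551  0.2587] [np.float64(1.821), np.float64(0.325)] [17, 17]
top 62 24.6 [124.4863 242.1493] [0.541  0.1691] [0.5428 0.1739] [np.float64(3.087), np.float64(1.441)] [23, 12]
top 62 75.5 [110.875 240.25 ] [0.5476 0.1989] [0.5494 0.2042] [np.float64(1.491), np.float64(-0.002)] [28, 15]
top 62 57.1 [144.4262 241.9385] [0.538  0.1255] [0.5397 0.1296] [np.float64(2.892), np.float64(1.264)] [25, 21]
top 62 77.2 [ 93.7723 243.2772] [0.5439 0.2363] [0.5457 0.2423] [np.float64(2.801), np.float64(1.157)] [34, 29]
top 62 186.8 [144.25  241.625] [0.5387 0.1259] [0.5404 0.13  ] [np.float64(1.491), np.float64(-0.021)] [35, 34]
top 62 3049.9 [123.0011 244.6843] [0.5358 0.1724] [0.5374 0.1773] [np.float64(1.509), np.fl
[... 890 characters left out ...]
np.float64(1.491)] [2, 40]
top 70 4700.8 [123.  244.5] [0.5362 0.1724] [0.5378 0.1773] [np.float64(1.491), np.float64(-0.034)] [228, 100]
[0.547 0.198 0.14 ]
[0.5508 0.2588 0.125 ]
[0.5423 0.139  0.125 ]
((544.3947143554688, 189.7352294921875), (208.0636444091797, 75.38046264648438), 86.69416809082031)
gray rows [10 17 45 66 64 64 66 65 67 68 67 49 11 12 15 12 31 66 85 91 80 11 12 13
 30 55 66 66 65 67 67 67 68 67 68 68 69 58 21 11 14 13 13 11 31 66 88 71
 16 16 17 19 19 17 17 27 53 68 67 68 68 68 70 73 62 26 12 11 29 69 89 95
 83 10 19 18 20 20 18 18] [ 91  92  92  93  92 113 115 115 109  90]
[array([0.5442, 0.197 , 0.14  ]), array([0.547 , 0.1408, 0.125 ]), array([0.5521, 0.2606, 0.125 ])]
```

```bash
cat >> h.py <<'E'
from scipy.spatial.transform import Rotation as Ro
def delta(x,y,z,yang):
    o=sensors.get_obs();w=np.array(o["eef_rot"]);R0=Ro.from_quat(w[[1,2,3,0]])
    ty=np.array([np.cos(yang),np.sin(yang),0]);tz=np.array([0,0,-1.]);R1=Ro.from_matrix(np.c_[np.cross(ty,tz),ty,tz])
    print("mm",(R0.inv().apply(np.array([x,y,z])-o["eef_pos"])*1e3).round(1),"rot",(R0.inv()*R1).as_rotvec().round(3),"t",o["time_s"],"f",o["wrist_force"],"open",round(o["opening"],3),"gf",o["grasp_force"])
E
python3 -c "
from h import *
delta(.494,-.215,.20,.992)"
```

```text
mm [ 356.9 -171.    30.9] rot [-0.001 -0.002 -2.127] t 0.1 f [ 0.2762 -0.0787  0.299 ] open 0.999 gf 0.0
```

>>> carry_out(deltas="36 -17 3 0 0 -0.18 0; 72 -34 6 0 0 -0.36 0; 107 -51 9 0 0 -0.54 0; 143 -68 12 0 0 -0.72 0; 179 -86 15 0 0 -0.9 0; 214 -103 18 0 0 -1.08 0; 250 -120 21 0 0 -1.26 0; 286 -137 24 0 0 -1.44 0; 321 -154 27 0 0 -1.62 0; 357 -171 31 0 0 -1.8 0; 357 -171 31 0 0 -1.98 0; 357 -171 31 0 0 -2.127 0")

```text
time_s: 1.6
eef_pos: [0.4942, -0.2146, 0.1997]
eef_rot: [-0.001, 0.282, 0.959, 0.0]
wrist_force: [-0.5, -0.7, -0.1]
opening: 1.0
grasp_force: 0.0
```

```bash
python3 -c "
from h import *
delta(.494,-.215,.112,.992)
im=vision.camera('scene');cv2.imwrite('pics/s2.png',cv2.resize(im[40:200,180:360],(720,600)[:1]+(600,),interpolation=cv2.INTER_CUBIC))"
```

```text
mm [-0.1 -0.5 87.7] rot [ 0.    -0.001  0.007] t 1.6 f [-0.4527 -0.6665 -0.067 ] open 1.0 gf 0.0
```

View pics/s2.png

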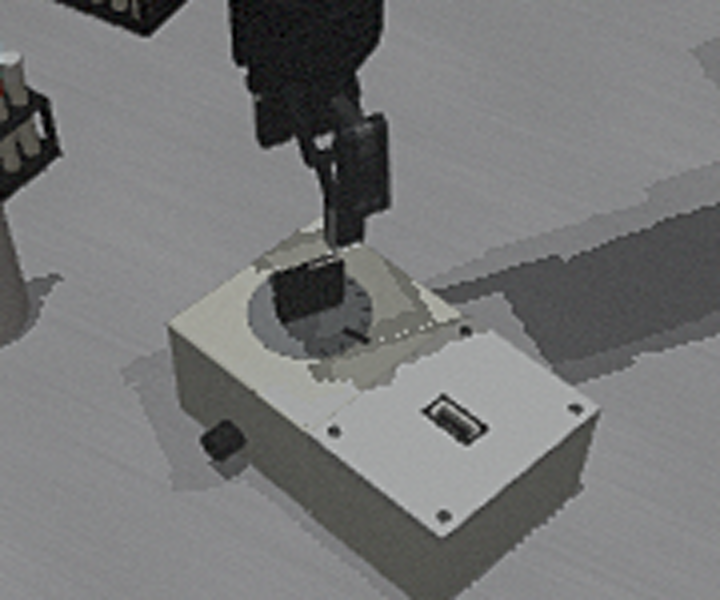

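The gripper sits squarely above the dial bar, at about (308,288) in the crop, with its fingers on both sides of it. I'll go down and grip.

>>> carry_out(deltas="0 0 40 0 0 0 0; 0 0 70 0 0 0 0; 0 0 87 0 0 0 0; 0 0 87 0 0 0 0; 0 0 87 0 0 0 1; 0 0 87 0 0 0 1; 0 0 87 0 0 0 1; 0 0 87 0 0 0 1; 0 0 87 0 0 0 1; 0 0 87 0 0 0 1")

```text
time_s: 2.9
eef_pos: [0.4944, -0.2156, 0.1138]
eef_rot: [0.0, 0.285, 0.958, -0.0]
wrist_force: [-0.4, 2.3, 6.0]
opening: 0.127
grasp_force: 58.8
```

>>> carry_out(deltas="0 0 0 0 0 0.12 1; 0 0 0 0 0 0.24 1; 0 0 0 0 0 0.36 1; 0 0 0 0 0 0.48 1; 0 0 0 0 0 0.6 1; 0 0 0 0 0 0.72 1; 0 0 0 0 0 0.84 1; 0 0 0 0 0 0.96 1; 0 0 0 0 0 1.065 1; 0 0 0 0 0 1.065 1; 0 0 0 0 0 1.065 1")

```text
time_s: 4.28
eef_pos: [0.4941, -0.2158, 0.1138]
eef_rot: [0.0, 0.732, 0.681, -0.0]
wrist_force: [-1.9, 1.1, 6.5]
opening: 0.13
grasp_force: 59.2
```

>>> carry_out(deltas="0 0 0 0 0 0 0; 0 0 0 0 0 0 0; 0 0 0 0 0 0 0; 0 0 0 0 0 0 0; 0 0 -40 0 0 0 0; 0 0 -90 0 0 0 0; 0 0 -140 0 0 0 0; 0 0 -140 0 0 0 0")

```text
time_s: 5.28
eef_pos: [0.4965, -0.2171, 0.2584]
eef_rot: [0.005, 0.732, 0.681, 0.001]
wrist_force: [-0.7, 0.2, -0.3]
opening: 1.002
grasp_force: 0.0
```

```bash
python3 -c "
from h import *
delta(.547,.1985,.255,-.07)"
```

```text
mm [418.2  20.1   1.5] rot [ 0.008  0.005 -0.003] t 5.275 f [-0.7496  0.1681 -0.3153] open 1.002 gf 0.0
```

>>> carry_out(deltas="50 3 0 0 0 0 0; 105 6 0 0 0 0 0; 160 9 0 0 0 0 0; 215 12 0 0 0 0 0; 270 15 0 0 0 0 0; 325 18 0 0 0 0 0; 380 21 0 0 0 0 0; 416 22 0 0 0 0 0; 416 22 0 0 0 0 0; 416 22 0 0 0 0 0")

```text
time_s: 6.52
eef_pos: [0.546, 0.1973, 0.2522]
eef_rot: [-0.0, 0.732, 0.681, -0.001]
wrist_force: [0.1, 0.4, 0.5]
opening: 1.003
grasp_force: 0.0
```

Run:
```python
from h import *
im=vision.camera('top');s=vision.camera('scene')
delta(.547,.1985,.115-.019+.008,-.07)
a=cv2.resize(im[205:290,215:335],(540,382),interpolation=cv2.INTER_CUBIC);b=cv2.resize(s[130:280,330:470],(260,280),interpolation=cv2.INTER_CUBIC)
w=np.zeros((382,800,3),np.uint8);w[:,:540]=a;w[:280,540:]=b
cv2.imwrite('pics/c3.png',np.clip(w*1.5,0,255).astype(np.uint8))
for a,c,b in blobs(im,(280,232,320,268),0,60,8):print(a,c,ray("top",c,.14),[np.arctan2(*(ray("top",b[k],.144)-ray("top",b[k+1],.144))[[1,0]]).round(3) for k in(0,1)])
```

```text
mm [  2.    0.7 148.8] rot [-0.001  0.    -0.004] t 6.625 f [ 0.613   0.9542 -0.6272] open 1.003 gf 0.0
14.84375 [283.625 251.25 ] [ 0.4936 -0.1765  0.14  ] [np.float64(1.491), np.float64(-0.097)]
24.09375 [296.125 249.5  ] [ 0.4952 -0.204   0.14  ] [np.float64(3.043), np.float64(1.491)]
153.65625 [300.5   250.875] [ 0.4915 -0.2131  0.14  ] [np.float64(1.491), np.float64(-0.11)]
```

View pics/c3.png

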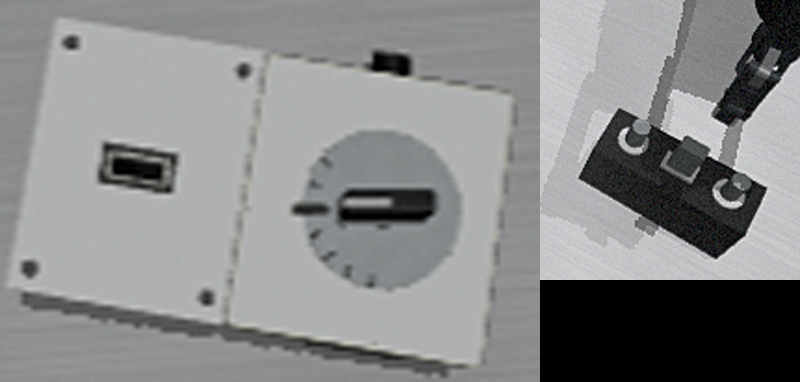

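The pointer now lies parallel to and in line with the long mark at about (310,209) in the crop, so the dial is done. Next I'll go down onto the blade grip.

>>> carry_out(deltas="2 1 50 0 0 0 0; 2 1 100 0 0 0 0; 2 1 135 0 0 0 0; 2 1 149 0 0 0 0; 2 1 149 0 0 0 0; 2 1 149 0 0 0 1; 2 1 149 0 0 0 1; 2 1 149 0 0 0 1; 2 1 149 0 0 0 1; 2 1 149 0 0 0 1; 2 1 149 0 0 0 1")

```text
time_s: 8.0
eef_pos: [0.5481, 0.1998, 0.105]
eef_rot: [0.0, 0.732, 0.681, 0.001]
wrist_force: [-1.1, 0.6, 5.2]
opening: 0.2
grasp_force: 59.2
```

>>> carry_out(deltas="0 0 -15 0 0 0 1; 0 0 -35 0 0 0 1; 0 0 -60 0 0 0 1; 0 0 -90 0 0 0 1; 0 0 -120 0 0 0 1; 0 0 -150 0 0 0 1; 0 0 -150 0 0 0 1; 0 0 -150 0 0 0 1")

```text
time_s: 9.0
eef_pos: [0.5469, 0.1995, 0.253]
eef_rot: [-0.001, 0.732, 0.681, -0.001]
wrist_force: [-0.4, 0.2, -1.9]
opening: 0.202
grasp_force: 58.6
```

Run:
```python
from h import *
im=vision.camera('top');s=vision.camera('scene')
delta(.5245,-.093,.254,-.244)
a=cv2.resize(im[195:285,60:190],(400,277),interpolation=cv2.INTER_CUBIC);b=cv2.resize(s[110:280,310:480],(400,400),interpolation=cv2.INTER_CUBIC)
w=np.zeros((400,800,3),np.uint8);w[:277,:400]=a;w[:400,400:]=b
cv2.imwrite('pics/c4.png',np.clip(w*1.5,0,255).astype(np.uint8))
```

```text
mm [-293.3   -0.7   -1.5] rot [-0.003  0.001  0.171] t 9.1 f [-0.364  -0.4016 -1.5912] open 0.2 gf 58.64181160926819
```

View pics/c4.png

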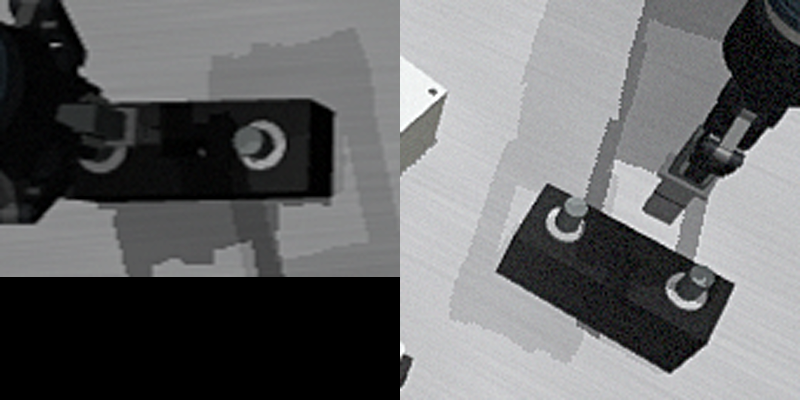

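The blade hangs clear of the holder in the gripper at about (660,205) in the right crop, and both rods are still in place. I'll carry it over the slot.

>>> carry_out(deltas="-30 0 0 0 0 0 1; -75 0 0 0 0 0.04 1; -120 0 0 0 0 0.08 1; -165 0 0 0 0 0.12 1; -210 0 0 0 0 0.15 1; -255 0 0 0 0 0.171 1; -280 -0.5 0 0 0 0.171 1; -293 -0.5 0 0 0 0.171 1; -293 -0.5 20 0 0 0.171 1; -293 -0.5 35 0 0 0.171 1; -293 -0.5 35 0 0 0.171 1; -293 -0.5 35 0 0 0.171 1")

```text
time_s: 10.6
eef_pos: [0.526, -0.0922, 0.2196]
eef_rot: [0.0, 0.788, 0.616, 0.0]
wrist_force: [-0.6, -0.4, -0.7]
opening: 0.2
grasp_force: 58.5
```

Run:
```python
from h import *
im=vision.camera('top');s=vision.camera('scene')
delta(.5245,-.093,.15,-.244)
o=sensors.get_obs();p=o["eef_pos"];f=p-[0,0,.085]
print(p,"pred foot px",proj("top",f),proj("scene",f),"slot px",proj("scene",np.array([.5245,-.093,.1])))
c=s[100:190,240:340]
b=cv2.resize(c,None,fx=6,fy=6,interpolation=cv2.INTER_CUBIC)
cv2.imwrite('pics/c5.png',np.clip(b*1.5,0,255).astype(np.uint8))
```

```text
mm [-1.  -1.7 70.1] rot [0.001 0.    0.001] t 10.7 f [-0.0417  0.866  -1.6466] open 0.204 gf 58.48638296127319
[ 0.5263 -0.0924  0.2201] pred foot px [244.0796 239.5571] [294.5621 143.0386] slot px [293.5404 151.2729]
```

View pics/c5.png

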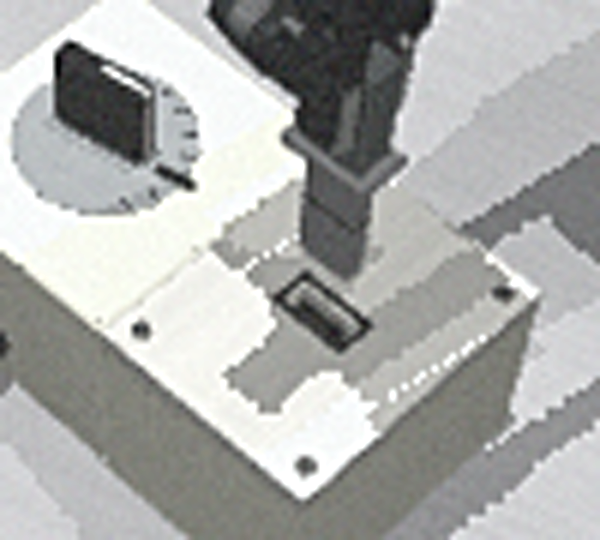

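The slot outline's centre is at about (324,312) in the crop, which is (293.6,151.5) in the full image, within 0.3 px of my estimate. The blade hangs upright above it, with its foot at about (334,261) and its collar corners at (283,135), (355,193) and (408,160). I'll check how the blade sits in the gripper.

Run:
```python
from h import *
o=sensors.get_obs();p=o["eef_pos"];print(ray("scene",(293.6,151.5),.1))
c,s=np.cos(-.244),np.sin(-.244);X=np.array([c,s,0]);Y=np.array([-s,c,0])
crop=lambda q:((proj("scene",q)-[240,100]+.5)*6).round(0)
for off in(0,.003):
  b=p+Y*off
  for z,w,l,n in((-.0175,12,20,"collar"),(-.085,4,13,"foot"),(-.05,4,13,"line")):
    print(off,n,[crop(b+[0,0,z]+X*i*w/1e3+Y*j*l/1e3) for i,j in((1,-1),(1,1),(-1,1),(-1,-1))])
```

```text
[ 0.525  -0.0926  0.1   ]
0 collar [array([282., 135.]), array([364., 197.]), array([409., 160.]), array([327.,  99.])]
0 foot [array([299., 248.]), array([348., 287.]), array([362., 275.]), array([313., 236.])]
0 line [array([305., 191.]), array([356., 230.]), array([371., 218.]), array([320., 179.])]
0.003 collar [array([288., 140.]), array([370., 202.]), array([415., 165.]), array([333., 104.])]
0.003 foot [array([304., 252.]), array([354., 291.]), array([368., 279.]), array([318., 241.])]
0.003 line [array([311., 195.]), array([362., 235.]), array([377., 223.]), array([325., 183.])]
```

>>> carry_out(deltas="-1 -1.5 8 0 0 0 1; -1 -1.5 16 0 0 0 1; -1 -1.5 22 0 0 0 1; -1 -1.5 28 0 0 0 1; -1 -1.5 32 0 0 0 1; -1 -1.5 36 0 0 0 1; -1 -1.5 40 0 0 0 1; -1 -1.5 43 0 0 0 1; -1 -1.5 43 0 0 0 1")

```text
time_s: 11.82
eef_pos: [0.5239, -0.0931, 0.176]
eef_rot: [-0.0, 0.788, 0.616, -0.0]
wrist_force: [0.3, 0.1, -0.9]
opening: 0.199
grasp_force: 58.5
```

```bash
python3 -c "
from h import *
delta(.5247,-.0928,.15,-.244);print(sensors.get_obs()['eef_pos'],sensors.get_obs()['torque'])"
```

```text
mm [ 0.5  0.7 26. ] rot [-0. -0.  0.] t 11.825 f [ 0.2934  0.0795 -0.9178] open 0.199 gf 58.50312352180481
[ 0.5239 -0.0931  0.176 ] [ 0.0031 -0.0094  0.0548]
```

The foot is 9 mm into the slot with no contact force, so I'll carry on down.

>>> carry_out(deltas="0.3 0.4 5 0 0 0 1; 0.3 0.4 10 0 0 0 1; 0.3 0.4 15 0 0 0 1; 0.3 0.4 20 0 0 0 1; 0.3 0.4 24 0 0 0 1; 0.3 0.4 26 0 0 0 1; 0.3 0.4 26 0 0 0 1; 0.3 0.4 26 0 0 0 1")

```text
time_s: 12.82
eef_pos: [0.5247, -0.093, 0.1505]
eef_rot: [0.0, 0.788, 0.616, 0.0]
wrist_force: [-0.9, 0.7, -1.5]
opening: 0.205
grasp_force: 58.5
```

Run:
```python
from h import *
s=vision.camera('scene');delta(.5247,-.0928,.15,-.244)
b=cv2.resize(s[100:190,240:340],None,fx=6,fy=6,interpolation=cv2.INTER_CUBIC)
cv2.imwrite('pics/c6.png',np.clip(b*1.5,0,255).astype(np.uint8))
```

```text
mm [ 0.2 -0.   0.5] rot [0. 0. 0.] t 12.875 f [ 0.3317 -0.4763 -1.8023] open 0.199 gf 58.50352227687836
```

View pics/c6.png

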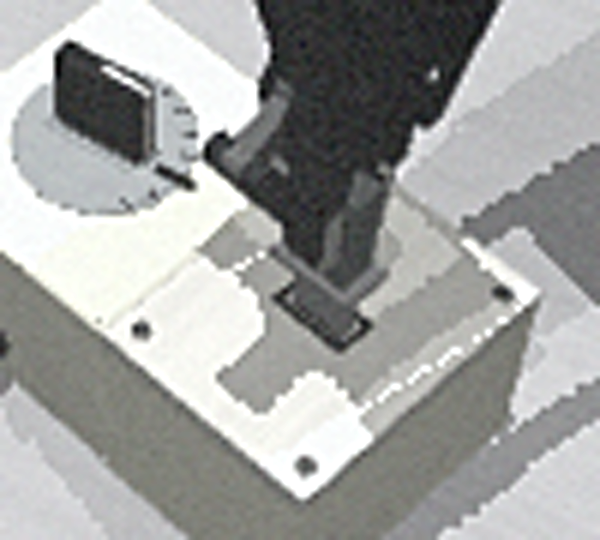

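The blade is in the slot at about (325,315) with its collar about 30 mm above the plate. The dial pointer is still on the mark and there's no contact force, so I'm handing in.

```bash
python3 -c "
from bench import ctrl
print(ctrl.hand_in())"
```

```text
the job is handed in; nothing more can be done
None
```

I turned the dial to the long index mark and let go. The blade is held upright in the slot at about its dark line, with the collar clear of the plate. The job is handed in, but no verdict was returned.

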